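Feel the plate gap with a taper gauge

TASK

Slide the transport lock of the plate stand fully to its end stop so that the gap between the two sprung plates is uncovered. Then take the taper gauge out of its holder, slide its blade upright down between the plates until both plates grip it with a light but definite drag (about 4 N of downward push; do not force it further), and finish while still holding the gauge still at that depth. Leave the tape roll, the beaker and the marker where they are.

Things in the scene. Friction and masses are not known exactly. Their poses are not given: they have to be found in the camera images.
- stand: grey metal stand, fixed, 100 x 140 mm base. Origin on the worktop under the middle of the gap; z up, y along the gap (the way the lock opens), x across it from front to rear plate. Two sprung plates stand 3 to 5 mm apart (varies, must be felt) between end cheeks at y = -22 and +22 mm, 72 mm high. The gap is open down to z = 11 mm. The lock's rail: x = 30 to 44, y = -45 to +85 mm
- mouth (a point): middle of the gap (to 1 mm), 62 mm above the worktop, where the plates come closest together; above it the plates' lips flare out into a 14 mm wide mouth, 73 mm above the worktop
- front_plate: steel plate on the -x side of the gap, 10 mm thick, 43 mm long (y); upper edge rounded (5 mm radius) with a lip that flares outwards at 30 degrees from upright, top 73 mm above the worktop. Origin on its inner face at worktop level. A stiff spring (8 N/mm, 2.5 N preload) lets it give way up to 5 mm towards the stand's -x
- rear_plate: sprung plate on the +x side of the gap, the mirror image of the front plate; gives way up to 5 mm towards +x. Both plates sit on one carriage that floats up to 4 mm either way along the stand's x (0.15 N/mm), so they centre themselves on the blade
- lock (a joint): transport lock, slides along the stand's +y: 0 = locked, 0.056 m = open, at its end stop; starts 0 to 12 mm from locked. Friction about 1.5 N, stays where it is left. Its 5 mm thick steel tongue (upper face 82 mm above the worktop) covers the gap when locked, leaves it free when open
- lock_grip (a point): middle of the top of the lock's black upright grip, 116 mm above the worktop. The grip is 20 mm (stand x) by 12 mm (stand y) and 31 mm high, above a carriage whose top is 85 mm above the worktop; moves with the lock. Pinch it across its 12 mm or push it from the side
- holder: white block, 50 x 64 x 72 mm, fixed to the worktop, with a slot in its top in which the gauge stands. Origin in the middle of its underside; x across the slot (50 mm side), y along it
- gauge: taper gauge, loose, 0.05 to 0.1 kg, stands blade down in the holder. Origin at the middle of the tip, z towards the handle. Steel blade 65 mm long, 20 mm wide (y); thickness (x) grows evenly, both sides alike, from 2 mm at the tip to 8 mm. Black handle 16 (x) x 30 (y) mm, z = 65 to 107 mm, its underside at first 72 mm above the worktop. In the gap gauge x lies along the stand's x, either way round
- label_tape: bystander: roll of green tape, 70 mm across, 19 mm high, lying flat
- small_beaker: bystander: small clear beaker, 48 mm across, 58 mm high, upright
- marker_blue: bystander: marker pen with blue cap, 137 mm long, 14 mm thick, lying
Mind the look-alikes: they are no part of the job. Of the things shaped like the gauge, the bare steel one is meant.

How it is judged:
On the way, in this order (a step that is already met when the one before it is completed fails the run):
1. the lock is at its end stop, the gap uncovered (value of joint lock above 0.052 m), for 0.2 s.
2. the gauge is lifted out of its holder (height (world z) of gauge above 0.08 m and contact force between the fingers and gauge above 1 N), for 0.2 s.
3. the blade is between the plates and both press on it (z of gauge in the frame of stand below 0.056 m and contact force between gauge and front_plate above 1.5 N and contact force between gauge and rear_plate above 1.5 N), for 0.2 s.
At the end, for the whole second after the job is handed in: the lock is within 4 mm of its end stop; the gauge, held by the gripper and at rest, stands upright (within 0.15 rad) and square (within 0.2 rad) between the plates, its tip 6 to 49 mm below the closest point of the plates, and each plate presses on the blade with 1.5 to 7.5 N (all of step 3 and value of joint lock above 0.052 m and z of gauge in the frame of stand above 0.013 m and y of gauge in the frame of stand between -0.016 and 0.016 m and x of gauge in the frame of stand between -0.01 and 0.01 m and angle between the x axis of gauge and the x axis of stand, either way round below 0.2 rad and angle between gauge's own z axis and vertical below 0.15 rad and contact force between gauge and front_plate below 7.5 N and contact force between gauge and rear_plate below 7.5 N and contact force between the fingers and gauge above 1 N and linear speed of gauge below 0.01 m/s); the arm keeps its last pose, push and grip.
It fails at once if the tape roll is moved by more than 30 mm (distance of label_tape from where it was at the start of the episode above 0.03 m).
It fails at once if the beaker is moved by more than 30 mm (distance of small_beaker from where it was at the start of the episode above 0.03 m).
It fails at once if the marker is moved by more than 30 mm (distance of marker_blue from where it was at the start of the episode above 0.03 m).
It also fails if it takes over 58 s, if anything falls off the work surface, if the arm or the gripper's body presses on something with over 40 N, if the wrist force passes 120 N, or if a joint passes its speed limit or range.

ROBOT

A 6-joint arm with a two-finger parallel gripper is mounted at the origin on a cart in front of the work surface, level with it; the furniture and walls round the work are solid. World frame = base frame: x ahead of the robot, y to its left, z up, the work surface at z = 0. Lengths are in m, angles in rad, forces in N, time in s.
With the tool pointing down it reaches from about 0.275 to 0.775 m from the base axis. Payload 14.6 kg.
Tool frame: the origin (TCP) lies midway between the tips of the shut fingers; the grasp point (between the pads) lies 19 mm behind it (manip.grip_point_offset is the distance from the TCP to the grasp point, in m); z points along the fingers, y is the line along which they close (so a half turn about z gives the same grasp; the last joint's range is limited). The gripper opens to 85 mm and grips with 20 to 120 N. Pads are 22 mm wide; open, the fingers measure 114 mm over their backs; the gripper's body (76 mm by 85 mm) begins 54 mm behind the grasp point. The pads swing forward as they close: fully open they stand 13 mm farther back than shut.
Start: joints at [-1.298, 0.263, -0.048, 1.259, 0, 1.415], TCP at [0.218, -0.478, 0.231] pointing down, gripper open.
Joint ranges: [-2.65, 2.65], [-0.89, 1.7], [-1.18, 1.37], [-2.13, 2.11], [-1.35, 1.29], [-3.14, 3.14]. Speed limits (rad/s): [1.89, 1.89, 2.57, 2.79, 3.14, 3.14].

INTERFACE

Orientations are given as a rotation vector (axis times angle).
In Python, from plant import manip gives the robot as it stands.
- The arm moves only by the tool step_arm, never from a script. Its argument "commands" is a list of rows, each a list of 7 numbers: the opening, from 0 (shut) to 1 (fully open), then the shift along the tool's x, y, z each as a share of 150 mm, from -1 to 1, then the turn, a rotation vector about the tool's x, y, z each as a share of 90 degrees, from -1 to 1. A call has 1 to 8 rows; each row shifts and turns the commanded pose from where the row before left it, along the tool's axes as they then stand; what a row does not reach is not made up. A row lasts 1/10 s, in which the tool goes at most 50 mm and 8.59 degrees, less where a joint would pass 70% of its speed; a pose out of reach is approached as far as the arm can. A call with a number of a shift or a turn outside -1 to 1 is refused whole. A call with a gripper value outside its range is refused whole. The fingers move at their own pace and stop on an object; the grip force is fixed at half the most. Time passes only in rows, so rows that do not move let the fingers close. It gives the time, the measured TCP pose, the force, the opening and the grip force at its end, in the units of the state.
- manip.sense(): the state, without advancing time (a new reading comes with each control period).
- manip.camera(name): name is "side" or "top"; returns the picture (384x512x3 uint8, red, green, blue); there is no depth.
- manip.calibration(name): a dict with "fx", "fy", "cx", "cy" (pixels), "R" (3x3) and "t" (3): a world point X has camera coordinates R X + t. Camera axes: x right, y down, z forward; pixel columns grow to the right and rows downward; lengths in m; the calibration is good to about 2 mm. A picture is of the moment at which its call begins. calibration takes no time and is no camera call.
- manip.finish_job(): hands the job in; it is judged then, once.
The state is a dict: "time": time; "joints": joint angles; "qd": joint speeds; "tau": joint torques, N m; "tool_pos": TCP position; "tcp_rot": TCP orientation; "ft_force": force on the tool from outside, world axes, zero at the start; "wrist_torque": the same for the moment, N m; "width": finger opening in m; "gripper_force": force on a finger pad.
Only numpy, scipy, OpenCV 4.12 (cv2) and the standard library are available. Lean on these libraries where they do the work, as an engineer would, in place of code of your own. Each camera call takes 0.05 s, during which the arm holds its last target. There are 200 camera calls.

## Working session

There is one attempt and no reset: what is moved stays moved. The work goes in short steps, Python scripts to look and compute and a tool call to move; the robot and the scene stay as the last step left them, time stands still between calls to the robot, and variables do not carry over. Pictures are saved under pics/ and viewed, at most 10 in all, crops included, and the job is handed in when it is done.

Besides the shell and the picture viewer there is one more tool, called after "Emit:" as name(argument=value, ...) on one line, values as JSON. step_arm: Moves the arm, as the interface text tells. Shift numbers are shares of 150 mm and turn numbers shares of 90 degrees, none past 1 either way. Its arguments: {"type":"object","properties":{"commands":{"type":"array","items":{"type":"array","items":{"type":"number","minimum":-1,"maximum":1}}}},"required":["commands"]}

```bash
ls; mkdir -p pics; python3 - <<'E'
from plant import manip
import cv2
for n in("side","top"):
    im=manip.camera(n); cv2.imwrite(f"pics/{n}0.png",cv2.cvtColor(im,cv2.COLOR_RGB2BGR)); c=manip.calibration(n); print(n,c)
print(manip.sense(), manip.grip_point_offset)
E
```

```text
pics
side {'fx': 403.49379121338535, 'fy': 403.49379121338535, 'cx': 262.26155311970155, 'cy': 189.68224777213996, 'R': array([[-0.94257346, -0.33322771, -0.02268421],
       [-0.10443867,  0.3585656 , -0.92764394],
       [ 0.31725044, -0.87200344, -0.37277628]]), 't': array([0.5174493 , 0.1519192 , 0.78431689])}
top {'fx': 346.95925363960345, 'fy': 346.95925363960345, 'cx': 251.50390897584003, 'cy': 190.61998392942152, 'R': array([[-0.02251049, -0.99968497, -0.01110105],
       [-0.98133059,  0.02421592, -0.19079796],
       [ 0.19100668,  0.00659885, -0.98156656]]), 't': array([-0.00675554,  0.56458635,  0.99814288])}
{'time': 0.1, 'joints': array([-1.29831072e+00,  2.63484642e-01, -4.88884230e-02,  1.25940681e+00,
        3.11932459e-06,  1.41549158e+00]), 'qd': array([ 0.001416  , -0.00218423,  0.00161832, -0.00041354, -0.00116194,
        0.0007298 ]), 'tau': array([ 7.83210184e-03, -6.38568878e+01,  3.85064328e+01,  9.83267964e-03,
        1.78775081e-04, -4.57248234e-06]), 'tool_pos': array([ 0.21772597, -0.47744172,  0.23086275]), 'tcp_rot': array([-3.06904084e+00, -6.66650857e-01,  8.55493165e-05]), 'ft_force': array([-0.52820197, -1.18474642, -0.71797419]), 'wrist_torque': array([ 0.04843759, -0.00182769,  0.00820954]), 'gripper_force': 0.0, 'width': 0.08535356513802668} 0.0187
```

View pics/top0.png

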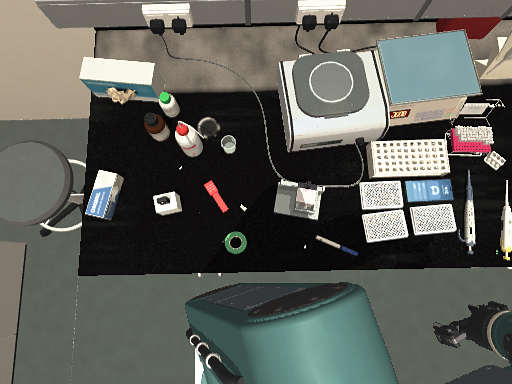

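View pics/side0.png

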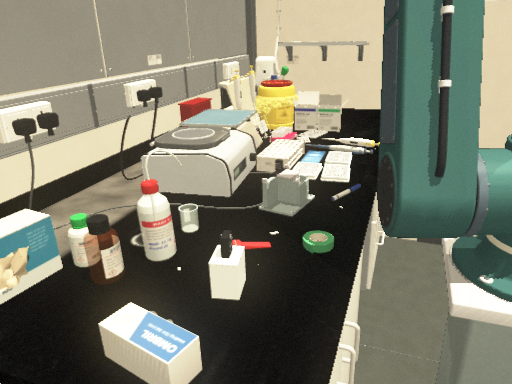

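The top view shows the holder at about (167,203), a red gauge-like thing lying at (217,196), the stand at (298,200), tape at (235,243), marker at (337,245) and beaker at (228,144). In the side view the holder with a black handle is at (228,265) and the stand at (287,193). There are two gauge-like candidates: the one standing in the white holder (black handle, so the bare steel one), and the red one lying at top (217,196). The first fits; I'll confirm it in an enlarged crop.

```bash
python3 - <<'E'
import cv2,numpy as np
t=cv2.imread("pics/top0.png"); s=cv2.imread("pics/side0.png")
f=lambda im,u,v,w,h,W,H:cv2.resize(im[v:v+h,u:u+w],(W,H),interpolation=cv2.INTER_CUBIC)
a=np.hstack([f(t,145,180,50,37,400,296),f(t,265,170,70,52,400,296)])
b=np.hstack([f(s,190,225,100,76,400,304),f(s,245,160,80,61,400,304)])
cv2.imwrite("pics/crop0.png",np.vstack([a,b]))
E
```

```text
(no output)
```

View pics/crop0.png

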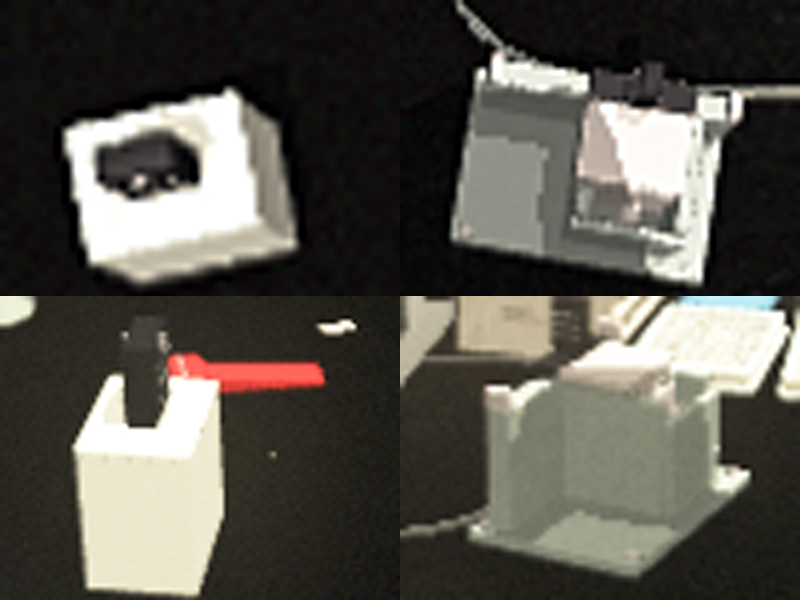

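The crop confirms it: the gauge is the black-handled one standing in the white holder (top ≈ (164,200), side ≈ (227,243)), and the red one lies on the bench. I'll brighten the stand in both views for exact points.

```bash
python3 - <<'E'
import cv2,numpy as np
t=cv2.imread("pics/top0.png"); s=cv2.imread("pics/side0.png")
def f(im,u,v,w,h,W,H):
    c=cv2.resize(im[v:v+h,u:u+w],(W,H),interpolation=cv2.INTER_CUBIC)
    c=(255*(c/255.)**.45).astype('uint8')
    for i in range(0,w,5): cv2.putText(c,str(u+i),(int(i*W/w),8),0,.28,(0,255,255)); cv2.line(c,(int(i*W/w),10),(int(i*W/w),14),(0,255,255))
    for i in range(0,h,5): cv2.putText(c,str(v+i),(0,int(i*H/h)+3),0,.28,(0,255,255))
    return c
a=np.hstack([f(t,268,172,60,52,400,346),f(s,250,160,70,60,400,346)])
b=np.hstack([f(t,148,185,45,28,400,254),f(s,200,225,55,35,400,254)])
cv2.imwrite("pics/crop1.png",np.vstack([a,b]))
E
```

```text
(no output)
```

View pics/crop1.png

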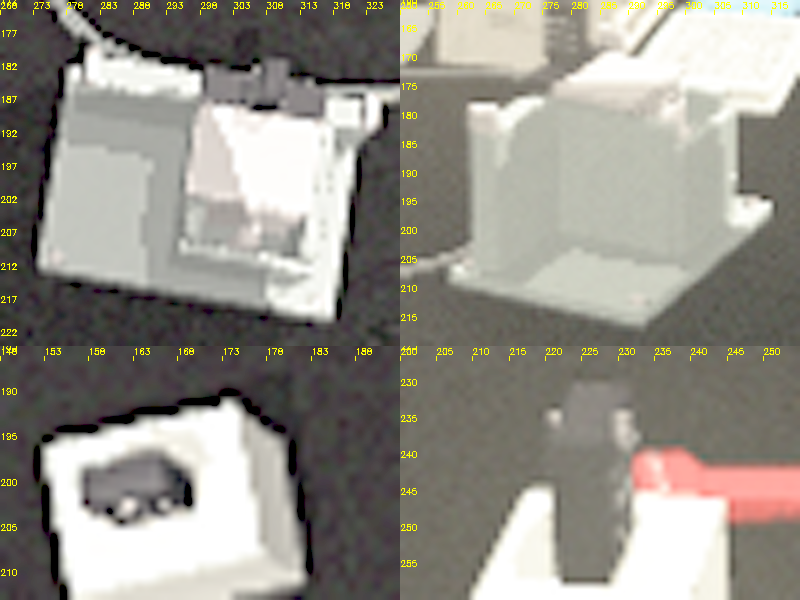

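The enlarged crop gives these points. Top view:
- base front corners (273.3,212.6) and (318.3,220.4)
- base rear-left corner about (278,181.8)
- black carriage 300–317, with the upright grip around (309,181–188)
- holder top corners (152.5,195.4), (174.4,190.2), (177.5,208.2)
- handle around (163,198)

Side view: base corners (258.8,208.2), (292,216.3), (315.1,196.7).

```bash
cat > h.py <<'E'
import numpy as np
from plant import manip
from scipy.spatial.transform import Rotation as Rot
C={n:manip.calibration(n) for n in("side","top")}
def ray(n,u,v):
    c=C[n]; d=c["R"].T@np.array([(u-c["cx"])/c["fx"],(v-c["cy"])/c["fy"],1]); return -c["R"].T@c["t"],d
def onz(n,u,v,z):
    o,d=ray(n,u,v); return (o+d*(z-o[2])/d[2])[:2]
def proj(n,X):
    c=C[n]; p=c["R"]@X+c["t"]; return c["fx"]*p[0]/p[2]+c["cx"],c["fy"]*p[1]/p[2]+c["cy"]
E
python3 - <<'E'
from h import *
np.set_printoptions(precision=4,suppress=True)
T=lambda u,v,z:onz("top",u,v,z); S=lambda u,v,z:onz("side",u,v,z)
print("cams",ray("top",0,0)[0],ray("side",0,0)[0])
for nm,p,n in [("FL",(273.3,212.6),"top"),("FR",(318.3,220.4),"top"),("RL",(278,181.8),"top"),("RL",(258.8,208.2),"side"),("FL",(292,216.3),"side"),("FR",(315.1,196.7),"side")]:
    print(nm,n,onz(n,*p,0.0),onz(n,*p,0.008))
for p in [(152.5,195.4),(174.4,190.2),(177.5,208.2),(155.3,213)]: print("hold",T(*p,.072))
im=manip.camera("top").astype(int); g=im.sum(2)
# handle pixels
print("handle",g[193:206,154:174])
print("grip",g[178:194,298:324])
print("R",Rot.from_rotvec(manip.sense()["tcp_rot"]).as_matrix())
E
```

```text
cams [ 0.3632 -0.027   1.0874] [0.2548 0.8019 0.445 ]
FL top [ 0.5026 -0.0868] [ 0.5016 -0.0864]
FR top [ 0.4746 -0.2268] [ 0.4738 -0.2254]
RL top [ 0.6015 -0.1053] [ 0.5998 -0.1047]
RL side [ 0.5984 -0.1122] [ 0.5922 -0.0958]
FL side [ 0.5009 -0.0899] [ 0.4964 -0.0738]
FR side [ 0.4728 -0.2309] [ 0.4689 -0.2123]
hold [0.5536 0.2754]
hold [0.5678 0.2102]
hold [0.5132 0.2   ]
hold [0.5005 0.2654]
handle [[ 36  35  19  35  16  15   0   0   0 262 567 558 765 765 765 765 765 765
  765 765]
 [ 11   5   0   0   0 268 565 765 765 765 765 664 687 717 708 701 765 765
  765 765]
 [274 570 549 765 765 765 765 765 724 733 738 684 674 662 652 646 699 765
  765 765]
 [765 765 765 765 765 765 765 763 540 420 320 324 405 695 675 660 646 765
  765 765]
 [765 765 765 765 687 712 454 298 209 183 156 154 117 302 561 684 656 697
  765 765]
 [765 765 695 309 223 255 134 145 159 169 170 190  95  64 169 406 670 765
  765 765]
 [765 765 622 125 147 166 172 182 190 192 197 214 112  44  26 207 683 765
  765 765]
 [765 765 621 144 169 185 192 197 205 217 222 225 152  52  45  36 691 765
  765 765]
 [765 765 765 
[... 1545 characters left out ...]
 31  27  96 204 205 193 195 198 191
  198 726 702 696 695 719 205 765]
 [547 521 765 763 764 689 697 699 713 546 541 680 530 363 206 167 137 159
  285 719 700 695 696 710 238 765]
 [530 512 567 761 757 676 685 693 699 689 763 763 762 763 765 765 765 516
  596 596 733 718 725 743 401 765]
 [532 521 508 764 756 745 750 669 672 752 754 754 755 757 759 761 762 761
  732 764 367 356 371 444 375 485]
 [526 520 520 578 761 753 754 751 751 752 751 748 749 749 747 747 750 758
  639 744 340 324 335 357 293  98]
 [535 530 522 511 764 756 751 751 752 752 752 751 751 751 750 750 752 765
  513 736 236 333 344 286  92  56]]
R [[ 0.9099  0.4149 -0.0002]
 [ 0.4149 -0.9099  0.0008]
 [ 0.0001 -0.0008 -1.    ]]
```

```bash
python3 - <<'E'
from h import *
np.set_printoptions(precision=4,suppress=True)
th=np.deg2rad(-11.3); ex=np.array([np.cos(th),np.sin(th)]); ey=np.array([-np.sin(th),np.cos(th)])
FL=np.array([.502,-.0880]); 
O=FL+.05*ex-.09*ey
st=lambda p:np.array([(p-O)@ex,(p-O)@ey])*1000
print("O",O)
for nm,p,z in [("grip",(309,183.7),.116),("railR",(325,188.5),.08),("railL",(281,179.5),.08),("tongueL",(296.5,189),.082),("tongueFL",(296,201),.082),("tongueFR",(315,204.5),.082),("plateFL",(295,209),.073),("plateFR",(314,213.5),.073),("cheekFR?",(319.3,194),.072)]:
    print(nm,onz("top",*p,z),st(onz("top",*p,z)))
for nm,p,z in [("postL",(262.5,178),.08),("tongueTipL?",(277,176),.082),("tongueTipR",(298.5,176),.082)]:
    print(nm,st(onz("side",*p,z)))
print("handle top")
for p in [(157,198.3),(165.8,196.3),(157.2,201.5),(165.8,200.3)]: print(onz("top",*p,.114))
# where would the model points project
for X,z in [((37,0),.116),((0,-22),.072),((0,22),.072),((37,-45),.08),((37,85),.08)]:
    w=O+X[0]/1000*ex+X[1]/1000*ey; print(X,z,np.round(proj("top",np.r_[w,z]),1),np.round(proj("side",np.r_[w,z]),1))
E
```

```text
O [ 0.5334 -0.1861]
grip [ 0.5684 -0.1852] [34.1206  7.6661]
railR [ 0.5603 -0.2375] [ 36.4538 -45.1505]
railL [ 0.5908 -0.1087] [41.1201 87.11  ]
tongueL [ 0.5605 -0.1531] [20.0979 37.6291]
tongueFL [ 0.5247 -0.1499] [-15.6204  33.7104]
tongueFR [ 0.513  -0.2049] [-16.327  -22.4818]
plateFL [ 0.5024 -0.147 ] [-38.0852  32.2385]
plateFR [ 0.4877 -0.202 ] [-41.6599 -24.6199]
cheekFR? [ 0.5456 -0.2212] [ 18.8994 -32.0812]
postL [46.5265 67.0193]
tongueTipL? [17.5124 41.1018]
tongueTipR [-32.5881  15.3601]
handle top
[0.537  0.2497]
[0.5422 0.2247]
[0.5277 0.2489]
[0.5306 0.2244]
(37, 0) 0.116 [311.8 183.2] [277.9 158.4]
(0, -22) 0.072 [315.  199.6] [293.7 173.4]
(0, 22) 0.072 [300.3 197.1] [286.3 178.4]
(37, -45) 0.08 [325.  188.3] [285.7 166.3]
(37, 85) 0.08 [281.5 181. ] [262.1 180.7]
```

Emit:
step_arm(commands=[[0,0.235,-0.0515,0.0167,0,0,0],[0,0.235,-0.0515,0.0167,0,0,0],[0,0.235,-0.0515,0.0167,0,0,0],[0,0.235,-0.0515,0.0167,0,0,0],[0,0.235,-0.0515,0.0167,0,0,0],[0,0.235,-0.0515,0.0167,0,0,0],[0,0.235,-0.0515,0.0167,0,0,0],[0,0.235,-0.0515,0.0167,0,0,0]])

```text
time: 0.95
tool_pos: [0.4498, -0.3033, 0.211]
tcp_rot: [-3.07, -0.667, 0.0]
ft_force: [-0.0, -0.0, -0.2]
width: 0.0001
gripper_force: 0.0
```

Emit:
step_arm(commands=[[0,0.235,-0.0515,0.0167,0,0,0],[0,0.235,-0.0515,0.0167,0,0,0],[0,0.235,-0.0515,0.0167,0,0,0],[0,0.235,-0.0515,0.0167,0,0,0],[0,0,0,0,0,0,-0.086],[0,0,0,0,0,0,-0.086],[0,0,0,0,0,0,-0.086],[0,0,0,0,0,0,-0.086]])

```text
time: 1.75
tool_pos: [0.5642, -0.2177, 0.2009]
tcp_rot: [-2.776, -1.47, 0.001]
ft_force: [0.5, -1.4, -0.3]
width: -0.0001
gripper_force: 0.0
```

Emit:
step_arm(commands=[[0,0,0,0,0,0,-0.086],[0,0,0,0,0,0,-0.086],[0,0,0,0,0,0,-0.086],[0,0,0,0,0,0,0],[0,0,0,0,0,0,0]])

```text
time: 2.25
tool_pos: [0.5641, -0.2178, 0.2011]
tcp_rot: [-2.433, -1.987, 0.0]
ft_force: [-0.2, -0.3, -0.1]
width: 0.0
gripper_force: 0.0
```

Emit:
step_arm(commands=[[0,0,0,0.172,0,0,0],[0,0,0,0.172,0,0,0],[0,0,0,0.172,0,0,0],[0,0,0,0.172,0,0,0],[0,0.05,0,0,0,0,0],[0,0.05,0,0,0,0,0]])

```text
time: 2.85
tool_pos: [0.5672, -0.2026, 0.0985]
tcp_rot: [-2.431, -1.989, 0.0]
ft_force: [-0.0, 0.4, 0.3]
width: -0.0
gripper_force: 0.0
```

Emit:
step_arm(commands=[[0,0.05,0,0,0,0,0],[0,0.05,0,0,0,0,0],[0,0.05,0,0,0,0,0],[0,0.05,0,0,0,0,0]])

```text
time: 3.25
tool_pos: [0.5736, -0.1732, 0.0987]
tcp_rot: [2.429, 1.991, 0.001]
ft_force: [0.0, -1.8, 1.5]
width: 0.0001
gripper_force: 0.9
```

```bash
python3 - <<'E'
from h import *
import cv2
t=cv2.cvtColor(manip.camera("top"),cv2.COLOR_RGB2BGR); s=cv2.cvtColor(manip.camera("side"),cv2.COLOR_RGB2BGR)
f=lambda im,u,v,w,h:(255*(cv2.resize(im[v:v+h,u:u+w],(400,300),interpolation=cv2.INTER_CUBIC)/255.)**.6).astype('uint8')
cv2.imwrite("pics/push.png",np.hstack([f(t,255,160,80,60),f(s,235,120,107,80)]))
print(manip.sense()["ft_force"])
E
```

```text
[-0.88388833 -0.82100905  0.34865744]
```

View pics/push.png

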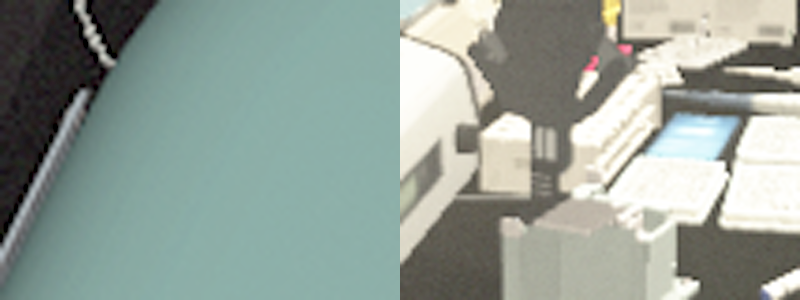

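The side view shows the shut fingers at about (379,163) in the crop, behind the stand. The top view is blocked by the arm. Push force is about 1.8 N, so the lock is being pushed.

Emit:
step_arm(commands=[[0,0.04,0,0,0,0,0],[0,0.04,0,0,0,0,0],[0,0.02,0,0,0,0,0],[0,0.013,0,0,0,0,0],[0,0.007,0,0,0,0,0]])

```text
time: 3.85
tool_pos: [0.5765, -0.1564, 0.098]
tcp_rot: [2.429, 1.991, -0.001]
ft_force: [-2.3, -8.8, 0.9]
width: -0.0001
gripper_force: 4.2
```

Emit:
step_arm(commands=[[0,0.007,0,0,0,0,0],[0,0.007,0,0,0,0,0],[0,0.007,0,0,0,0,0]])

```text
time: 4.15
tool_pos: [0.5767, -0.1559, 0.0981]
tcp_rot: [2.429, 1.987, -0.008]
ft_force: [-7.5, -25.7, -0.1]
width: -0.0002
gripper_force: 13.5
```

Emit:
step_arm(commands=[[0,-0.13,0,0,0,0,0],[0,0,0,-0.2667,0,0,0],[0,0,0,-0.2667,0,0,0],[0,0,0,-0.2667,0,0,0],[1,0.2647,-0.0803,0,0,0,-0.085],[1,0,0,0,0,0,-0.085],[1,0,0,0,0,0,-0.085],[1,0,0,0,0,0,0]])

```text
time: 4.95
tool_pos: [0.5692, -0.1304, 0.2179]
tcp_rot: [-1.981, -2.437, -0.0]
ft_force: [-0.5, -0.4, 0.2]
width: 0.058
gripper_force: 0.0
```

Emit:
step_arm(commands=[[1,0.306,0.034,0,0,0,0],[1,0.306,0.034,0,0,0,0],[1,0.306,0.034,0,0,0,0],[1,0.306,0.034,0,0,0,0],[1,0.306,0.034,0,0,0,0],[1,0.306,0.034,0,0,0,0],[1,0.306,0.034,0,0,0,0],[1,0.306,0.034,0,0,0,0]])

```text
time: 5.75
tool_pos: [0.5347, 0.2388, 0.218]
tcp_rot: [-1.991, -2.43, -0.0]
ft_force: [1.0, -1.0, 0.5]
width: 0.0852
gripper_force: 0.0
```

```bash
python3 - <<'E'
from h import *
import cv2
t=cv2.cvtColor(manip.camera("top"),cv2.COLOR_RGB2BGR); s=cv2.cvtColor(manip.camera("side"),cv2.COLOR_RGB2BGR)
f=lambda im,u,v,w,h:(255*(cv2.resize(im[v:v+h,u:u+w],(400,300),interpolation=cv2.INTER_CUBIC)/255.)**.5).astype('uint8')
cv2.imwrite("pics/look2.png",np.vstack([np.hstack([f(t,265,170,64,48),f(t,110,130,160,120)]),np.hstack([f(s,245,160,80,60),f(s,150,150,160,120)])]))
print(manip.sense()["tool_pos"])
E
```

```text
[0.5341796  0.24142808 0.21758534]
```

View pics/look2.png

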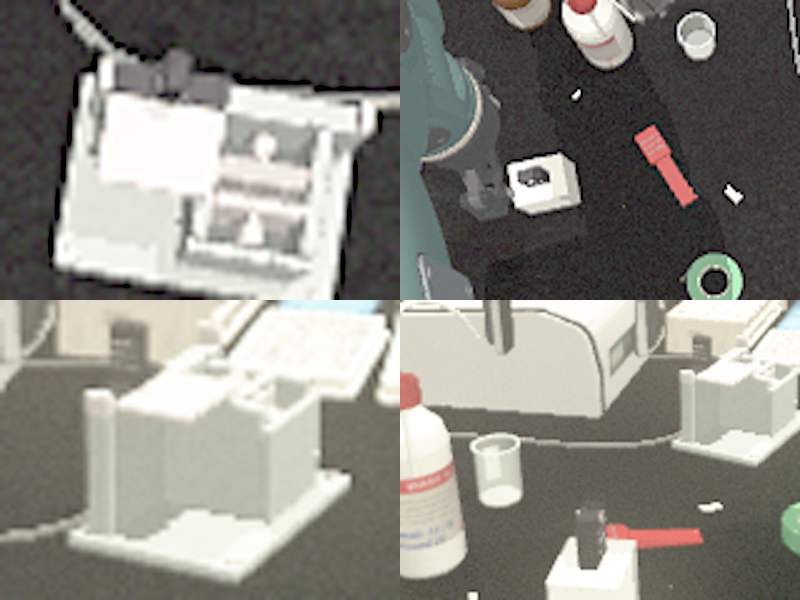

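The view shows the lock open: the carriage is at the left of the rail, top crop (170,80), and the gap is uncovered near top px (307,200). The handle in the holder, the red decoy and the beaker are undisturbed. Now I'll measure the gap line and check that the TCP is over the handle.

```bash
python3 - <<'E'
from h import *
im=manip.camera("top").astype(int); g=im.sum(2)
print(g[186:214,298:318])
print("tcp proj at handle height",proj("top",np.array([.534,.2414,.114])),proj("side",np.array([.534,.2414,.114])))
s=manip.camera("side").astype(int).sum(2)
print(s[228:262,214:238][::2])
for p in [(307,199.9),(307,198.5),(307,201)]: print(onz("top",*p,.073))
E
```

```text
[[183 198 167 390 723 707 704 698 696 692 702 696 695 694 698 690 687 733
  715 511]
 [525 357 198 671 742 733 715 708 697 696 699 692 693 698 693 700 696 694
  695 682]
 [761 764 765 319 378 445 502 625 734 762 724 725 708 708 697 698 700 694
  688 688]
 [755 761 765 307 328 345 350 375 408 428 361 449 508 616 738 764 528 731
  706 695]
 [749 757 743 320 342 347 346 336 326 322 321 342 355 369 413 395 310 375
  403 588]
 [752 761 706 326 347 348 348 238 440 539 323 334 345 342 343 337 340 237
  734 765]
 [753 764 545 239 337 348 234 307 712 765 759 361 344 348 354 356 232 237
  744 747]
 [757 765 346 280 296 304 284 425 743 764 750 359 342 347 355 241 211 334
  715 738]
 [754 765 275 385 284 284 281 311 731 659 501 255 284 290 269 225 205 518
  715 734]
 [755 765 540 678 683 581 584 491 521 730 241 273 284 289 236 210 191 545
  705 681]
 [752 765 636 656 662 629 653 660 660 685 670 582 590 490 336 318 169 755
  699 639]
 [757 727 678 661 656 654 648 649 647 650 653 653 658 666 674 679 521 714
  692 605]
 [762 719 414 448 536 577 691 691 656 658 654 652 649 649 656 663 543 710
  696 
[... 2532 characters left out ...]
06 714 706 709]
 [511 751 708 712 708 701 613 137 139 144 138 140 151 146 154 214 315 172
  440 700 752 765 710 706]
 [763 765 742 710 710 706 651 228 146 141 141 139 140 151 135 152 167 606
  764 765 765 765 765 765]
 [765 744 709 709 709 712 664 232 146 154 146 143 145 150 152 148 442 752
  764 764 764 765 765 765]
 [765 765 706 714 711 710 675 375 137 145 146 149 145 143 153 446 753 764
  764 765 765 765 765 765]
 [765 765 765 765 765 765 765 765 762 751 751 751 747 721 706 761 764 764
  764 765 765 765 765 765]
 [765 765 765 765 765 765 765 765 765 764 764 764 764 764 764 764 764 764
  765 765 765 765 765 765]]
[ 0.52863077 -0.18367185]
[ 0.53282652 -0.18389432]
[ 0.5253387  -0.18349729]
```

Emit:
step_arm(commands=[[1,-0.026,-0.02,0.185,0,0,0],[1,0,0,0.185,0,0,0],[1,0,0,0.185,0,0,0],[1,0,0,0.185,0,0,0],[1,0,0,0.184,0,0,0],[1,0,0,0,0,0,0],[1,0,0,0,0,0,0]])

```text
time: 6.65
tool_pos: [0.5333, 0.2317, 0.08]
tcp_rot: [-1.988, -2.433, 0.001]
ft_force: [0.1, 0.1, 0.5]
width: 0.0853
gripper_force: 0.0
```

```bash
python3 - <<'E'
from h import *
import cv2
s=cv2.cvtColor(manip.camera("side"),cv2.COLOR_RGB2BGR);t=cv2.cvtColor(manip.camera("top"),cv2.COLOR_RGB2BGR)
f=lambda im,u,v,w,h:(255*(cv2.resize(im[v:v+h,u:u+w],(400,300),interpolation=cv2.INTER_CUBIC)/255.)**.5).astype('uint8')
cv2.imwrite("pics/grasp.png",np.hstack([f(s,180,190,100,75),f(t,120,170,80,60)]))
E
```

```text
(no output)
```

View pics/grasp.png

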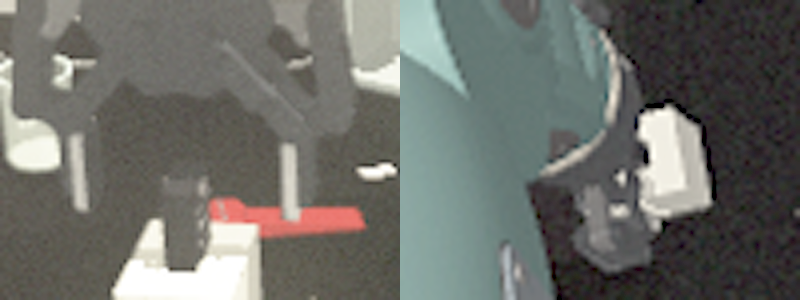

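The side view shows the handle (crop x≈187) centred between the open pads (88 and 280, middle 184). I'll nudge 5 mm along the handle and close.

Emit:
step_arm(commands=[[1,0.033,0,0,0,0,0],[1,0,0,0,0,0,0],[0.15,0,0,0,0,0,0],[0.15,0,0,0,0,0,0],[0.15,0,0,0,0,0,0],[0.15,0,0,0,0,0,0],[0.15,0,0,0,0,0,0]])

```text
time: 7.45
tool_pos: [0.5321, 0.2375, 0.0795]
tcp_rot: [1.985, 2.435, -0.0]
ft_force: [-3.3, -0.7, 4.0]
width: 0.0151
gripper_force: 58.3
```

Emit:
step_arm(commands=[[0,0,0,0,0,0,0],[0,0,0,0,0,0,0],[0,0,0,0,0,0,0]])

```text
time: 7.75
tool_pos: [0.5321, 0.2374, 0.0795]
tcp_rot: [1.985, 2.435, -0.0]
ft_force: [-0.9, -0.4, 3.1]
width: 0.0151
gripper_force: 58.5
```

Emit:
step_arm(commands=[[0,0,0,-0.1,0,0,0],[0,0,0,-0.2,0,0,0],[0,0,0,-0.2,0,0,0],[0,0,0,-0.2,0,0,0],[0,0,0,-0.2,0,0,0],[0,0,0,0,0,0,0],[0,0,0,0,0,0,0]])

```text
time: 8.45
tool_pos: [0.5323, 0.2375, 0.2143]
tcp_rot: [1.985, 2.435, 0.001]
ft_force: [-0.2, 0.1, -1.2]
width: 0.0153
gripper_force: 58.6
```

Emit:
step_arm(commands=[[0,-0.2765,-0.0569,0,0,0,0],[0,-0.2765,-0.0569,0,0,0,0],[0,-0.2765,-0.0569,0,0,0,0],[0,-0.2765,-0.0569,0,0,0,0],[0,-0.2765,-0.0569,0,0,0,0],[0,-0.2765,-0.0569,0,0,0,0],[0,-0.2765,-0.0569,0,0,0,0],[0,-0.2765,-0.0569,0,0,0,0]])

```text
time: 9.25
tool_pos: [0.5313, -0.1028, 0.213]
tcp_rot: [-1.984, -2.434, 0.001]
ft_force: [1.3, 0.7, -0.7]
width: 0.0154
gripper_force: 58.6
```

Emit:
step_arm(commands=[[0,-0.2765,-0.0569,0,0,0,0],[0,-0.2765,-0.0569,0,0,0,0],[0,0,0,0,0,0,0.0848],[0,0,0,0,0,0,0.0848],[0,0,0,0,0,0,0.0848],[0,0,0,0,0,0,0],[0,0,0,0,0,0,0]])

```text
time: 9.95
tool_pos: [0.5318, -0.1858, 0.2135]
tcp_rot: [-2.424, -1.997, 0.001]
ft_force: [-0.4, -0.3, -1.5]
width: 0.0151
gripper_force: 58.7
```

Emit:
step_arm(commands=[[0,0,0,0.125,0,0,0],[0,0,0,0.125,0,0,0],[0,0,0,0.12,0,0,0],[0,0,0,0,0,0,0],[0,0,0,0,0,0,0]])

```text
time: 10.45
tool_pos: [0.5321, -0.1858, 0.1591]
tcp_rot: [-2.426, -1.995, 0.0]
ft_force: [0.8, 0.4, -0.7]
width: 0.0155
gripper_force: 58.6
```

```bash
python3 - <<'E'
from h import *
import cv2
s=cv2.cvtColor(manip.camera("side"),cv2.COLOR_RGB2BGR)
f=lambda im,u,v,w,h,W,H:(255*(cv2.resize(im[v:v+h,u:u+w],(W,H),interpolation=cv2.INTER_CUBIC)/255.)**.7).astype('uint8')
cv2.imwrite("pics/above.png",f(s,250,140,80,60,800,600))
print(manip.sense()["tool_pos"],manip.sense()["ft_force"])
th=np.deg2rad(-11.3); ex=np.array([np.cos(th),np.sin(th)]); ey=np.array([-np.sin(th),np.cos(th)])
for O in [(.532,-.186)]:
  for a,b,z in [(0,0,.073),(0,22,.072),(0,-22,.072),(-7,0,.073),(7,0,.073),(0,0,.085)]:
    print(a,b,z,(np.array(proj("side",np.r_[np.array(O)+a/1e3*ex+b/1e3*ey,z]))-[250,140])*10)
E
```

```text
[ 0.53240255 -0.18599825  0.15960685] [ 0.30110483 -0.3411799   0.00037493]
0 0 0.073 [405.65242657 355.70797465]
0 22 0.072 [367.85767145 384.40041515]
0 -22 0.072 [442.22953308 334.78504413]
-7 0 0.073 [428.90047813 359.76532112]
7 0 0.073 [382.54809863 351.67571142]
0 0 0.085 [405.80724423 313.67489505]
```

View pics/above.png

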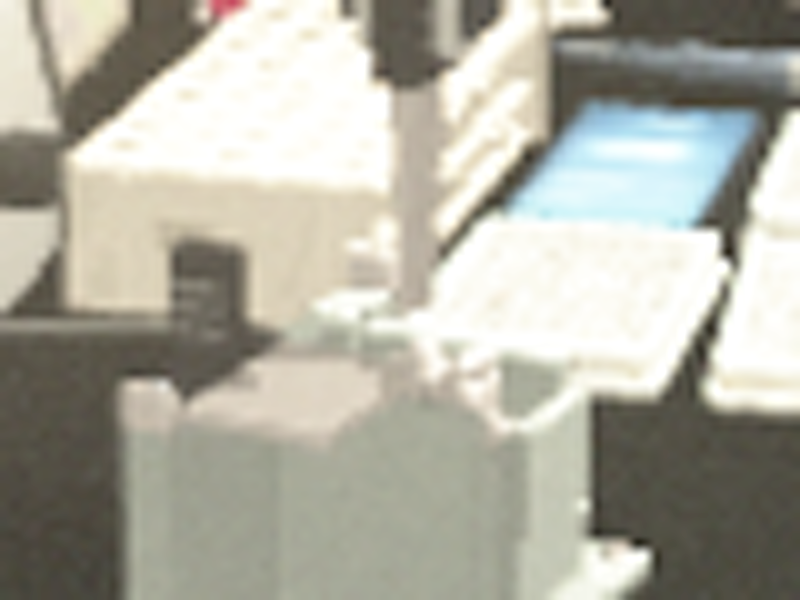

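The picture shows the blade hanging upright, with its tip at crop (408,310) against a projected (406,314), right above the mouth. Next I'll go down slowly and feel for contact.

Emit:
step_arm(commands=[[0,0,0,0.027,0,0,0],[0,0,0,0.027,0,0,0],[0,0,0,0.027,0,0,0],[0,0,0,0.02,0,0,0],[0,0,0,0.02,0,0,0],[0,0,0,0,0,0,0],[0,0,0,0,0,0,0]])

```text
time: 11.2
tool_pos: [0.5322, -0.186, 0.1408]
tcp_rot: [-2.429, -1.993, 0.0]
ft_force: [0.9, 0.1, -0.4]
width: 0.0155
gripper_force: 58.6
```

```bash
cat > f.py <<'E'
from h import *
F=[]
for i in range(6): manip.camera("side"); s=manip.sense(); F.append(np.r_[s["ft_force"],s["wrist_torque"]])
print(s["time"],"tip",s["tool_pos"]-[0,0,.0725],"F",np.round(np.mean(F,0),3),"sd",np.round(np.std(F,0)[:3],2),s["width"])
E
python3 f.py
```

```text
11.5 tip [ 0.53221466 -0.18598412  0.06836712] F [ 0.161  0.062 -0.932 -0.016  0.002 -0.006] sd [0.13 0.34 0.41] 0.014678573270754385
```

Emit:
step_arm(commands=[[0,0,0,0.02,0,0,0],[0,0,0,0.02,0,0,0],[0,0,0,0.02,0,0,0],[0,0,0,0.02,0,0,0],[0,0,0,0,0,0,0],[0,0,0,0,0,0,0]])

```text
time: 12.1
tool_pos: [0.5321, -0.1859, 0.1287]
tcp_rot: [-2.428, -1.993, 0.0]
ft_force: [-1.5, 0.2, -0.8]
width: 0.0154
gripper_force: 58.6
```

```bash
python3 f.py
```

```text
12.4 tip [ 0.532195   -0.18598111  0.05637995] F [-0.404  0.05  -1.137  0.022  0.106 -0.023] sd [0.67 0.33 0.41] 0.015061886655084466
```

Emit:
step_arm(commands=[[0,0,-0.0133,0,0,0,0],[0,0,0,0.02,0,0,0],[0,0,0,0.02,0,0,0],[0,0,0,0,0,0,0],[0,0,0,0,0,0,0]])

```text
time: 12.9
tool_pos: [0.5301, -0.1855, 0.1227]
tcp_rot: [-2.428, -1.993, 0.0]
ft_force: [-0.3, 0.5, -1.3]
width: 0.0155
gripper_force: 58.6
```

```bash
python3 f.py
```

```text
13.2 tip [ 0.53022098 -0.1855908   0.05034486] F [-0.041  0.166 -0.536  0.004  0.027  0.021] sd [0.58 0.57 0.71] 0.015113987071504239
```

Lateral load is gone, so the blade is centred. I'll keep going down in small steps.

Emit:
step_arm(commands=[[0,0,0,0.02,0,0,0],[0,0,0,0.02,0,0,0],[0,0,0,0,0,0,0]])

```text
time: 13.5
tool_pos: [0.53, -0.1855, 0.1162]
tcp_rot: [-2.428, -1.992, 0.001]
ft_force: [-0.1, -0.4, -0.9]
width: 0.0155
gripper_force: 58.6
```

```bash
python3 f.py
```

```text
13.8 tip [ 0.53025663 -0.18557326  0.0443492 ] F [-0.325  0.021 -0.881  0.008  0.06  -0.006] sd [0.24 0.25 0.3 ] 0.015564126208690505
```

Emit:
step_arm(commands=[[0,0,0,0.015,0,0,0],[0,0,0,0.015,0,0,0],[0,0,0,0,0,0,0]])

```text
time: 14.1
tool_pos: [0.53, -0.1855, 0.1119]
tcp_rot: [-2.428, -1.993, 0.0]
ft_force: [-0.3, -0.6, -0.3]
width: 0.0153
gripper_force: 58.6
```

```bash
python3 f.py
```

```text
14.4 tip [ 0.53020532 -0.18555851  0.03981061] F [-0.059  0.067 -0.375  0.022  0.041 -0.015] sd [0.35 0.2  0.42] 0.015398980292879323
```

Emit:
step_arm(commands=[[0,0,0,0.01,0,0,0],[0,0,0,0.01,0,0,0],[0,0,0,0,0,0,0]])

```text
time: 14.7
tool_pos: [0.5301, -0.1856, 0.1091]
tcp_rot: [-2.428, -1.993, 0.0]
ft_force: [-0.1, 0.5, -1.7]
width: 0.0155
gripper_force: 58.6
```

```bash
python3 f.py
```

```text
15.0 tip [ 0.53018813 -0.18556512  0.03674934] F [-5.020e-01 -1.010e-01 -1.967e+00 -1.400e-02  3.700e-02  1.000e-03] sd [0.43 0.4  0.37] 0.015184427552331703
```

Emit:
step_arm(commands=[[0,0,0,0.01,0,0,0],[0,0,0,0.01,0,0,0],[0,0,0,0,0,0,0]])

```text
time: 15.3
tool_pos: [0.5303, -0.1857, 0.1063]
tcp_rot: [2.428, 1.993, 0.0]
ft_force: [-0.4, 1.0, 1.1]
width: 0.0152
gripper_force: 59.1
```

```bash
python3 f.py
```

```text
15.6 tip [ 0.53019094 -0.18557374  0.03378169] F [-0.599 -0.236  1.024 -0.078  0.081 -0.002] sd [0.51 0.34 0.33] 0.014969798558299044
```

Contact: Fz rose by about 2 N. Small further steps towards about 4 N.

Emit:
step_arm(commands=[[0,0,0,0.007,0,0,0],[0,0,0,0.007,0,0,0],[0,0,0,0,0,0,0]])

```text
time: 15.9
tool_pos: [0.5302, -0.1856, 0.1041]
tcp_rot: [2.429, 1.993, 0.0]
ft_force: [-0.5, -0.4, 2.0]
width: 0.015
gripper_force: 59.2
```

```bash
python3 f.py; python3 f.py
```

```text
16.2 tip [ 0.53017709 -0.18553748  0.03164885] F [-0.249 -0.56   2.642 -0.074  0.076  0.007] sd [0.47 0.41 0.3 ] 0.015157526903947019
16.5 tip [ 0.53020922 -0.18557539  0.03166771] F [-0.241  0.111  2.268 -0.024  0.06   0.015] sd [0.55 0.61 0.48] 0.015260824606320209
```

Emit:
step_arm(commands=[[0,0,0,0.008,0,0,0],[0,0,0,0,0,0,0],[0,0,0,0,0,0,0],[0,0,0,0,0,0,0]])

```text
time: 16.9
tool_pos: [0.5302, -0.1856, 0.103]
tcp_rot: [-2.429, -1.993, 0.0]
ft_force: [-0.4, 0.6, 3.5]
width: 0.0152
gripper_force: 59.3
```

```bash
python3 f.py; python3 f.py; python3 -c "
from h import *
import cv2
s=cv2.cvtColor(manip.camera('side'),cv2.COLOR_RGB2BGR)
cv2.imwrite('pics/final.png',cv2.resize(s[130:220,230:350],(800,600),interpolation=cv2.INTER_CUBIC))"
```

```text
17.2 tip [ 0.53018444 -0.18557466  0.0304765 ] F [-1.650e-01 -2.740e-01  3.148e+00 -5.700e-02  5.700e-02 -3.000e-03] sd [0.65 0.54 0.32] 0.014985653394945096
17.5 tip [ 0.53017124 -0.18558517  0.03046714] F [-0.245 -0.042  2.614 -0.056  0.061  0.014] sd [0.33 0.33 0.65] 0.014839264035642227
```

View pics/final.png

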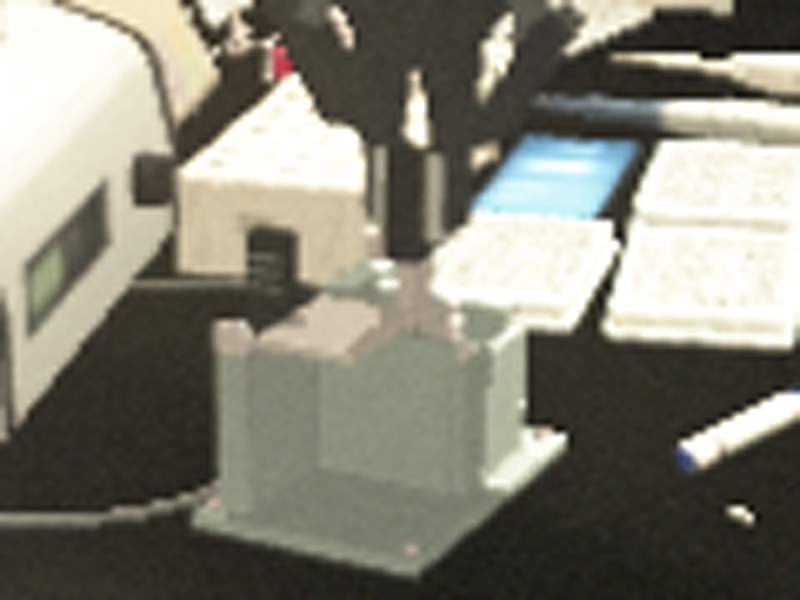

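The side view shows the gauge upright between the plates, with the handle at crop (405,200) and the blade at (412,290). The lock tongue is clear at (310,320). The push is about 3.8 N net, so I'm handing in.

```bash
python3 -c "
from plant import manip
print(manip.finish_job())"
```

```text
the job is handed in; nothing more can be done
None
```

I handed the job in at about 17.6 s with the lock pushed to its end stop and the gauge held upright between the plates, its tip about 31 mm below the closest point, at roughly 3.8 N net downward push; the hand-in gave no verdict, so I can't confirm it passed.

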